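# Clear the key cutter's guard and hold it at the marked angle

### The job

The glass vial standing on the key cutter's hinged guard is fragile: grip it only lightly, lift it off and set it down upright, without dropping it, in the empty compartment of the grey tray. Then take the guard by its side handle, swing it up until it lies parallel to the steel pointer beside it, and hold it still there for inspection of the cutter: finish while still holding it, for it falls shut when let go. Leave the pointer and the other things on the bench where they are.

Things in the scene. Friction and masses are not known exactly. Their poses are not given: they have to be found in the camera images.
- machine: Green key-cutting machine, fixed to the bench: bed 300 x 250 x 28 mm with motor behind. Origin: centre of its underside, on the bench; x points to the rear (motor side, away from the guard's free edge), y along the hinge towards the handle side, z up. Its highest fixed part, the arc bracket of the scale, reaches 245 mm above the bench on the -y side (135 mm from the origin); all else, without the guard, stays below 140 mm.
- guard (a joint): Angle of the guard, rad: 0 = shut and level, growing as the free edge rises, up to 1.35. The hinge is free: the guard (about 0.4 kg) falls shut when let go.
- guard_hinge (a point): Middle of the guard's hinge line, 130 mm above the bench and 75 mm behind the machine's origin (+x); the hinge runs along the machine's y. Axes turn with the guard: -x points to its free edge, z normal to it, y along the hinge. The guard is a plain aluminium cover 165 mm long (from hinge to free edge) and 200 mm wide, its plate 4 mm thick centred on the hinge line, with 34 mm skirts down at the front and sides.
- guard_handle (a point): Middle of the graspable length of the guard's handle: a round black rod, 12 mm thick, that sticks out sideways (machine +y) 66 mm from the guard's side edge at its free end, with a 20 mm collar 6 mm wide at its outer end. In the guard's axes this point lies 153 mm from the hinge line (-x), 8 mm below its plane and 36 mm out from the side edge. With the guard shut it is 122 mm above the bench with free space all round; the rod is round, so it can turn between the fingers.
- pointer (a joint): Angle of the pointer that marks the wanted guard angle, rad, measured as the guard's is: when joint guard equals joint pointer the two are parallel. Between 0.5 and 1.0. It stays where set.
- pointer_tip (a point): Tip of the pointer, a flat steel bar 16 mm wide and 138 mm long, pivoted on the line of the guard's hinge, 145 mm from the machine's middle on the -y side (opposite the handle), in front of an arc-shaped scale. Axes turn with the pointer: -x from pivot to tip.
- vial_center (a point): Centre (half-way up) of the fragile amber glass vial with white cap, 70 mm high, 28 mm thick (cap 25 mm, topmost 14 mm), about 45 g. It stands upright on the shut guard; z is its axis. Grip it with no more than about 30 N on each finger.
- tray_free (a point): Centre of the inner floor (4 mm above the bench) of the empty compartment of a fixed grey plastic tray, 150 x 250 mm with walls 18 mm high and 4 mm thick. The compartment is 142 mm along this point's x and about 119 mm along its y; the other compartment (+y) holds a brass lock barrel.
- lock_barrel: Bystander: brass lock barrel, 50 x 29 x 40 mm, lying in the tray's other compartment. Origin at its underside.
- padlock: Bystander: brass padlock, body 48 x 50 x 24 mm, lying flat on the bench. Origin at its underside.
- brush: Bystander: brush 190 mm long, lying on the bench.
- hammer: Bystander: hammer 290 mm long, lying on the bench.
- screwdriver: Bystander: screwdriver 200 mm long, lying on the bench.
- oil_bottle: Bystander: white oil bottle, 52 mm thick, 120 mm high, standing on the bench. Origin at its underside.
- wire_wheel: Bystander: dark steel wheel, 90 mm across, 14 mm thick, lying flat on the bench. Origin at its underside.

How it is judged:
By the outcome, as a careful person would: the job done as asked, in the order asked, and still so for the second after the job is handed in, while the arm keeps its last pose, push and grip.
It also fails if it takes over 61 s, if anything falls off the work surface, if the arm or the gripper's body presses on something with over 40 N, if the wrist force passes 120 N, or if a joint passes its speed limit or range.

### The arm

A 6-joint arm with a two-finger parallel gripper is mounted at the origin on the work surface. World frame = base frame: x ahead of the robot, y to its left, z up, the work surface at z = 0. Lengths are in m, angles in degrees, forces in N, time in s.
With the tool pointing down it reaches from about 0.3 to 0.75 m from the base axis. Payload 8.5 kg.
Tool frame: the origin (TCP) lies on the centre line of the jaws, within the pads' length; the fingertips stand 22 mm ahead of it and the grasp point (between the pads) lies 3 mm ahead of it (env.tip_reach is the distance from the TCP to the fingertips, in m); y points along the fingers, z is the direction in which the jaws open and shut, and the axes are right-handed (so a half turn about y gives the same grasp; the last joint's range is limited). The gripper opens to 85 mm and grips with 20 to 120 N. Pads are 22 mm wide; open, the fingers measure 114 mm over their backs; the gripper's body (76 mm by 85 mm) begins 54 mm behind the grasp point. The pads swing forward as they close: fully open they stand 13 mm farther back than shut.
Start: joints at [-87.393, 21.807, 74.336, -0, 83.858, -12.336], TCP at [0.142, -0.531, 0.253] pointing down, gripper open.
Joint ranges: [-178.18, 178.18], [-50.72, 133.34], [12.68, 142.11], [-81.47, 261.47], [9.98, 163.14], [-165.26, 165.26]. Speed limits (degrees/s): [136.94, 136.94, 180, 180, 180, 180].

### API

Orientations are given as a 3x3 rotation matrix whose columns are the frame's x, y, z axes.
In Python, from rig import env, get_image gives the robot as it stands. The module is installed in compiled form; this text tells all that it offers.
- The arm moves only by the tool carry_out, never from a script. Its argument "targets" is a list that holds one entry, the list of rows, each a list of 7 numbers: the closure, from 0 (fully open) to 1 (shut), then the shift along the world's x, y, z in mm, then the turn, a rotation vector about the world's x, y, z in degrees. In form: [[[claw, dx, dy, dz, ax, ay, az], ...]]. A call has 1 to 20 rows; each row is the pose to reach, as a shift and turn from the pose commanded when the call began; what a row does not reach only later rows make up. A row lasts 1/12 s, in which the tool goes at most 41.7 mm and 7.16 degrees, less where a joint would pass 70% of its speed; a pose out of reach is approached as far as the arm can. A call with a gripper value outside its range is refused whole. The fingers move at their own pace and stop on an object; "squeeze" is the grip in N (left out, the last holds). Time passes only in rows, so rows that repeat a pose let the fingers close. It gives the time, the measured TCP pose, the force and the opening at its end, in the units of the state.
- env.observe(): the state, without advancing time (a new reading comes with each control period).
- get_image(name): name is "side" or "top"; returns a dict with "img" (420x560x3 uint8, red, green, blue), "fx", "fy", "cx", "cy" (pixels), "rvec" (rotation vector, rad) and "tvec" (3), from world to camera coordinates, as OpenCV has them. Camera axes: x right, y down, z forward; pixel columns grow to the right and rows downward; lengths in m; the calibration is good to about 2 mm. A picture is of the moment at which its call begins. There is no depth.
- env.close_job(): hands the job in, once; it reports no verdict.
The state is a dict: "time_s": time; "q": joint angles; "qvel": joint speeds; "joint_efforts": joint torques, N m; "position": TCP position; "tool_rot": TCP orientation; "ft_force": force on the tool from outside, world axes, zero at the start; "wrist_torque": the same for the moment, N m; "grip_width": finger opening in m.
Only numpy, scipy, OpenCV 4.12 (cv2) and the standard library are available. Lean on these libraries where they do the work, as an engineer would, in place of code of your own. Each camera call takes 0.05 s, during which the arm holds its last target.

## Working session

There is one attempt and no reset: what is moved stays moved. The work goes in short steps, Python scripts to look and compute and a tool call to move; the robot and the scene stay as the last step left them, time stands still between calls to the robot, and variables do not carry over. Pictures are saved under pics/ and viewed, and the job is handed in when it is done.

Besides the shell and the picture viewer there is one more tool, called after "Request:" as name([rows], argument=value, ...), one row to a line, values as JSON. carry_out: Moves the arm, as the interface text tells. Its arguments: {"type":"object","properties":{"targets":{"type":"array"},"squeeze":{"type":"number"}},"required":["targets"]}

```bash
mkdir -p pics; ls
python3 - <<'E'
from rig import env,get_image
import cv2,pickle
o=env.observe();print(o)
print(env.tip_reach)
for n in("side","top"):
    d=get_image(n);pickle.dump(d,open(f"{n}0.pkl","wb"))
    cv2.imwrite(f"pics/{n}0.png",cv2.resize(d["img"][:,:,::-1],(800,600),interpolation=cv2.INTER_CUBIC));print({k:v for k,v in d.items() if k!="img"})
E
```

```text
pics
{'time_s': 0.0, 'q': array([-8.73920380e+01,  2.18420888e+01,  7.43860079e+01,  7.27772233e-04,
        8.38584885e+01, -1.23362369e+01]), 'qvel': array([-0.01371767, -0.04650614, -0.01285824,  0.08357934, -0.02174531,
        0.01904636]), 'joint_efforts': array([ 3.94230728e-04, -4.48458195e+01, -2.31276548e+01, -2.20934990e-04,
        4.68399347e-03, -5.80576781e-06]), 'position': array([ 0.14181699, -0.53112463,  0.25269408]), 'tool_rot': array([[-9.66177798e-01, -5.61461390e-05,  2.57876831e-01],
       [-2.57876619e-01,  1.51020606e-03, -9.66176676e-01],
       [-3.35200064e-04, -9.99998858e-01, -1.47360635e-03]]), 'ft_force': array([ 0.28164387, -0.99865929,  0.30982628]), 'wrist_torque': array([ 0.00369059, -0.05066783,  0.01962963]), 'grip_width': 0.08522216779500673}
0.022
{'fx': 386.53944166304547, 'fy': 386.53944166304547, 'cx': 284.7045729960485, 'cy': 206.68590618626115, 'rvec': array([ 0.94835393, -2.3694496 ,  1.16221381]), 'tvec': array([0.34296769, 0.36552727, 0.93342895])}
{'fx': 506.20569340895446, 'fy': 506.20569340895446, 'cx': 281.30941194025695, 'cy': 210.86110090754246, 'rvec': array([ 2.21362302, -2.14760275,  0.11424534]), 'tvec': array([-0.07708922,  0.5404174 ,  1.5852474 ])}
```

View pics/side0.png

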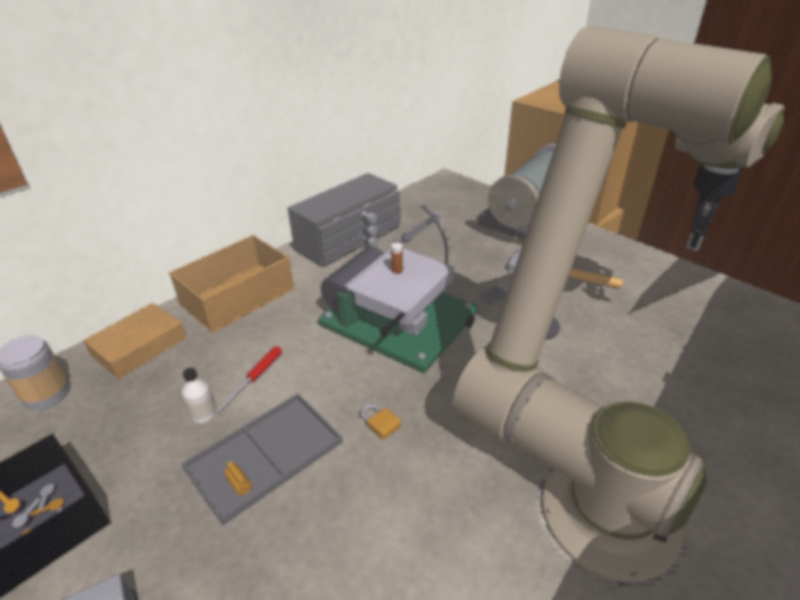

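View pics/top0.png

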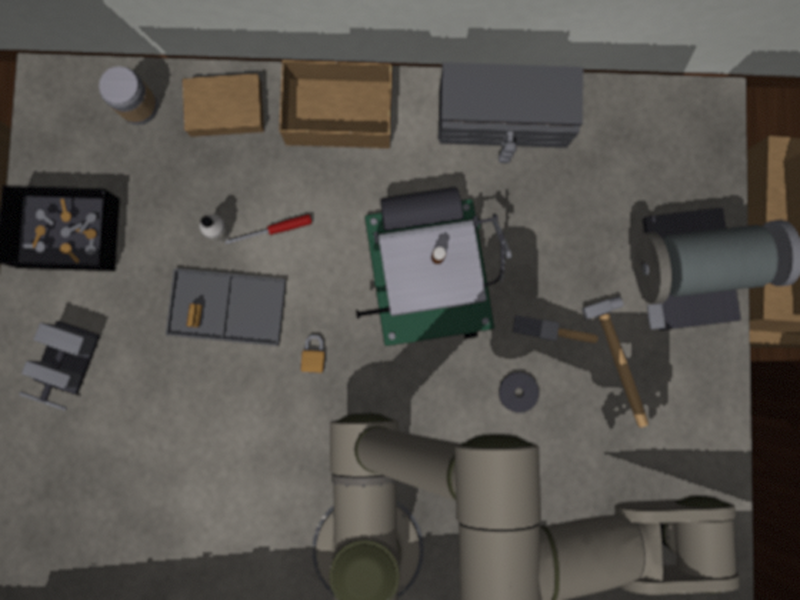

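The side view shows the vial at about (397,258), the guard handle at (385,335) and the pointer near (420,228). In the top view the vial is at (440,253), the handle at (372,313) and the tray's empty compartment near (255,308). I'll enlarge these areas.

Run:
```python
import cv2,pickle
def crop(n,x,y,w,h,s,o):
    d=pickle.load(open(f"{n}0.pkl","rb"))["img"][y:y+h,x:x+w,::-1]
    im=cv2.resize(d,None,fx=s,fy=s,interpolation=cv2.INTER_CUBIC)
    im=cv2.convertScaleAbs(im,alpha=1.5,beta=10)
    for i in range(0,w,10):
        cv2.line(im,(i*s,0),(i*s,6 if i%50 else 14),(0,0,255),1)
        if (x+i)%20==0: cv2.putText(im,str(x+i),(i*s,24),0,.4,(0,0,255))
    for i in range(0,h,10):
        cv2.line(im,(0,i*s),(6,i*s),(0,0,255),1)
        if (y+i)%20==0: cv2.putText(im,str(y+i),(8,i*s+4),0,.4,(0,0,255))
    cv2.imwrite(f"pics/{o}.png",im)
crop("side",220,140,130,120,5,"c1")
crop("top",240,120,130,130,4,"c2")
crop("side",120,260,130,110,5,"c3")
crop("top",110,140,130,130,4,"c4")
```

```text
(no output)
```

View pics/c1.png

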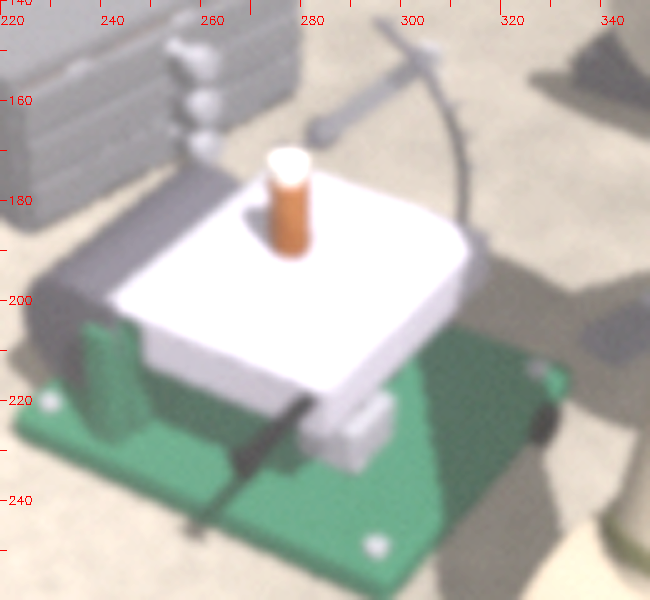

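View pics/c2.png

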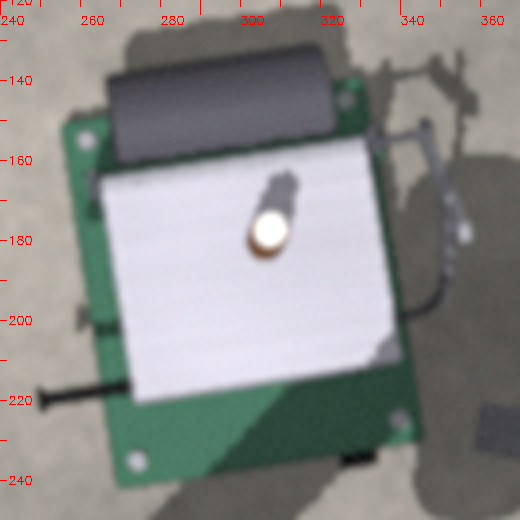

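View pics/c3.png

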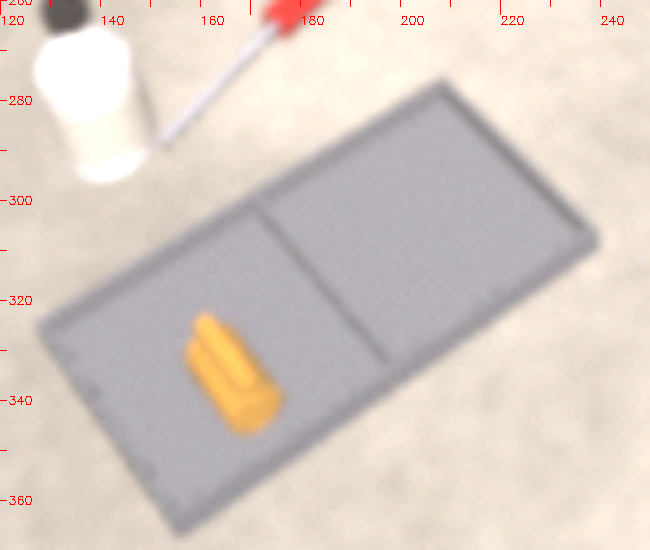

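View pics/c4.png

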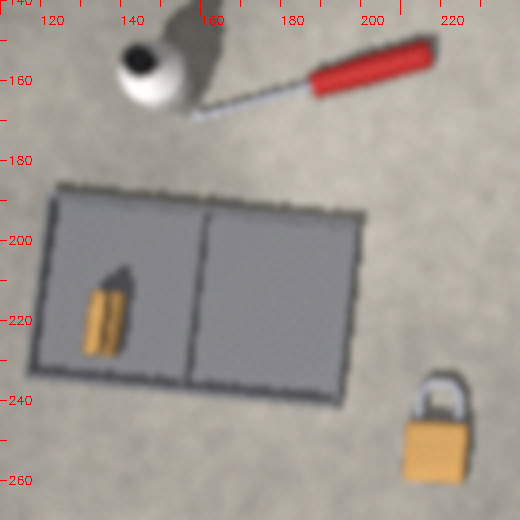

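```bash
cat > h.py <<'E'
import cv2,pickle,numpy as np
from scipy.optimize import least_squares
C={n:pickle.load(open(f"{n}0.pkl","rb")) for n in("side","top")}
def proj(n,P):
    d=C[n];K=np.array([[d["fx"],0,d["cx"]],[0,d["fy"],d["cy"]],[0,0,1]])
    return cv2.projectPoints(np.array(P,float).reshape(-1,1,3),d["rvec"],d["tvec"],K,None)[0].reshape(-1,2)
def M(p,P):
    c,s=np.cos(p[2]),np.sin(p[2]);P=np.atleast_2d(np.array(P,float))
    return np.c_[p[0]+c*P[:,0]-s*P[:,1],p[1]+s*P[:,0]+c*P[:,1],P[:,2]]
def fit(obs,p0):
    f=lambda p:np.concatenate([(proj(n,M(p,P))-np.array(u)).ravel() for n,P,u in obs])
    r=least_squares(f,p0,loss="soft_l1");return r.x,f(r.x).reshape(-1,2)
E
python3 - <<'E'
from h import *
np.set_printoptions(precision=4,suppress=True)
bed=lambda x,y:[x*.15 if 0 else x*.125,y*.15 if 0 else y*.125,.028]
for sx,sy in((.15,.125),(.125,.15)):
    b=lambda x,y:[x*sx,y*sy,.028]
    gt=lambda x,y:[x,y*.1,.132]
    col=[.075-.153,.166,.122]
    obs=[("top",[b(-1,1),b(-1,-1),b(1,1)],[(269.5,242),(345.5,230),(255.5,151)]),
     ("top",[gt(.075,1),gt(.075,-1),gt(-.09,-1),gt(-.09,1),col],[(265.5,165),(331,154.5),(340,210),(273.5,220.5),(250.5,219.5)]),
     ("side",[b(-1,1),b(-1,-1),b(1,1)],[(297,257),(334,213),(222,224)]),
     ("side",[gt(.075,1),gt(-.09,1),gt(-.09,-1),col],[(241.6,199.6),(285,219),(314,190),(259,246)])]
    p,r=fit(obs,[.5,0,0.]);print(sx,p,np.degrees(p[2]));print(r)
    if sx==.15: np.save("mach.npy",p)
p=np.load("mach.npy")
# vial
ob=lambda v:np.concatenate([(proj("top",[[*v,.202]])-(307,177.5)).ravel(),(proj("side",[[*v,.202],[*v,.132]])-[(277.6,171.5),(278.5,188.5)]).ravel()])
v=least_squares(ob,p[:2]).x;print("vial",v,ob(v))
# tray
t=lambda x,y:[x*.075,y*.125,.018]
q,r=fit([("side",[t(1,-1),t(-1,-1),t(1,1),t(-1,1)],[(208,275.5),(238,307.5),(128,325),(156,366)]),("top",[t(1,-1),t(-1,-1),t(-1,1),t(1,1)],[(200,193),(195.5,241),(117.5,234),(124,186.5)])],[.45,.3,0])
print("tray",q,np.degrees(q[2]),r);print("free",M(q,[0,-.0615,.004]))
print("hinge",M(p,[.075,0,.13]),"handle",M(p,[-.078,.136,.122]),"piv",M(p,[.075,-.145,.13]))
for a in np.arange(.5,1.01,.1):
    T=M(p,[.075-.138*np.cos(a),-.145,.13+.138*np.sin(a)]);print(round(a,2),proj("side",T),proj("top",T))
print(proj("side",M(p,[.075,-.145,.13])),proj("top",M(p,[.075,-.145,.13])))
E
```

```text
0.15 [ 0.6122 -0.117   0.1811] 10.376448889220033
[[ -1.6568   0.0406]
 [  0.3339   0.1584]
 [ -1.5455  -1.5151]
 [ -0.9753   0.3159]
 [ -0.6038   1.0659]
 [ -0.7628  -0.362 ]
 [ -0.7376  -0.815 ]
 [ -0.2169  -0.2281]
 [  0.3721  -1.1688]
 [  1.6502  -0.2229]
 [ -0.0745  -2.6094]
 [  0.0914   0.5416]
 [  0.1736  -0.9195]
 [  4.3236  -3.9222]
 [ 10.1972 -14.5663]]
0.125 [ 0.6106 -0.1186  0.16  ] 9.166475132841956
[[-11.1314  -6.9636]
 [  6.6382  -7.1882]
 [ -6.9627   6.6439]
 [ -0.0284   0.0887]
 [  0.5448   2.2135]
 [ -0.7575   0.9685]
 [ -0.9464  -0.8847]
 [ -0.4031  -0.7707]
 [-11.6575   0.6399]
 [ -0.3088  -5.6502]
 [  1.2031   3.2914]
 [  0.5983   0.0567]
 [ -0.0171  -0.8503]
 [  5.2638  -3.4676]
 [  9.6591 -14.7161]]
vial [ 0.6254 -0.1282] [-0.2398 -0.493   0.5573 -0.3813  0.0297  0.6837]
tray [ 0.5204  0.3328 -0.0513] -2.9418519627816933 [[ 0.3916 -1.9942]
 [ 2.0546 -3.9696]
 [-0.5947 -1.5408]
 [ 0.012  -3.28  ]
 [-1.0691  1.0716]
 [-1.1025 -0.1197]
 [-1.8689  0.4525]
 [-3.1584  1.1469]]
free [[0.5173 0.2714 0.004 ]]
hinge [[ 0.686  -0.1035  0.13  ]] handle [[0.511  0.0027 0.122 ]] piv [[ 0.7121 -0.2462  0.13  ]]
0.5 [[314.3991 159.8079]] [[355.1571 190.0837]]
0.6 [[312.6626 156.1526]] [[355.4038 187.0438]]
0.7 [[310.6119 152.5879]] [[355.5436 183.6006]]
0.8 [[308.2699 149.1581]] [[355.5726 179.7869]]
0.9 [[305.6644 145.9066]] [[355.4884 175.6422]]
1.0 [[302.827  142.8739]] [[355.2899 171.2124]]
[[284.3702 166.3994]] [[345.057  153.5178]]
```

The side collar is really at (267,233), because the streak beyond it is shadow, so the fit holds. I'll refit the machine pose and enlarge the pointer.

Run:
```python
from h import *
np.set_printoptions(precision=4,suppress=True)
b=lambda x,y:[x*.15,y*.125,.028]
gt=lambda x,y:[x,y*.1,.132]
col=[.075-.153,.164,.122]
obs=[("top",[b(-1,1),b(-1,-1),b(1,1)],[(269.5,242),(345.5,230),(255.5,151)]),
 ("top",[gt(.075,1),gt(.075,-1),gt(-.09,-1),gt(-.09,1),col],[(265.5,165),(331,154.5),(340,210),(273.5,220.5),(250.5,219.5)]),
 ("side",[b(-1,1),b(-1,-1),b(1,1)],[(297,257),(334,213),(222,224)]),
 ("side",[gt(.075,1),gt(-.09,1),col],[(241.6,199.6),(285,219),(268,232.5)])]
p,r=fit(obs,[.5,0,0.]);print(p,np.degrees(p[2]),r.tolist());np.save("mach.npy",p)
print("handle",M(p,[-.078,.136,.122]),M(p,[.075,0,.13]))
def ov(n,x,y,w,h,s,o,angs):
    im=C[n]["img"][y:y+h,x:x+w,::-1]
    im=cv2.convertScaleAbs(cv2.resize(im,None,fx=s,fy=s,interpolation=cv2.INTER_CUBIC),alpha=1.5,beta=10)
    raw=im.copy()
    for a,c in angs:
        e=np.array([-np.cos(a),0,np.sin(a)]);nn=np.array([np.sin(a),0,np.cos(a)]);P0=np.array([.075,-.145,.13])
        Q=proj(n,M(p,[P0+.008*nn,P0+.138*e+.008*nn,P0+.138*e-.008*nn,P0-.008*nn]))
        cv2.polylines(im,[np.int32((Q-[x,y]+.5)*s)],True,c,1)
    cv2.imwrite(f"pics/{o}.png",np.hstack([raw,im]))
A=[(.7,(0,0,255)),(.8,(0,200,0)),(.9,(255,0,0))]
ov("side",275,137,40,40,10,"p1",A);ov("top",325,140,40,50,10,"p2",A)
```

```text
[ 0.612  -0.1173  0.1802] 10.323939402229852 [[-1.6240694145880639, 0.0713312166483604], [0.37844990790290467, 0.26034679391111126], [-1.4285286800597987, -1.4976529844666402], [-0.8715244596095886, 0.34535805094424177], [-0.4905806953649403, 1.1547795320906857], [-0.6984578334228786, -0.2640516595111535], [-0.6832742565271133, -0.7775424647674072], [0.5017832471563963, -0.31102275306807314], [0.4185921368062395, -1.1717935343122576], [1.749782428620506, -0.2027779321077503], [0.021422902961973023, -2.6555387330260487], [0.18263921054582966, 0.5088679706158814], [0.23756060366849852, -0.9293972238432673], [1.6473899187711254, -1.4683857971197938]]
handle [[0.5109 0.0025 0.122 ]] [[ 0.6858 -0.1039  0.13  ]]
```

View pics/p1.png

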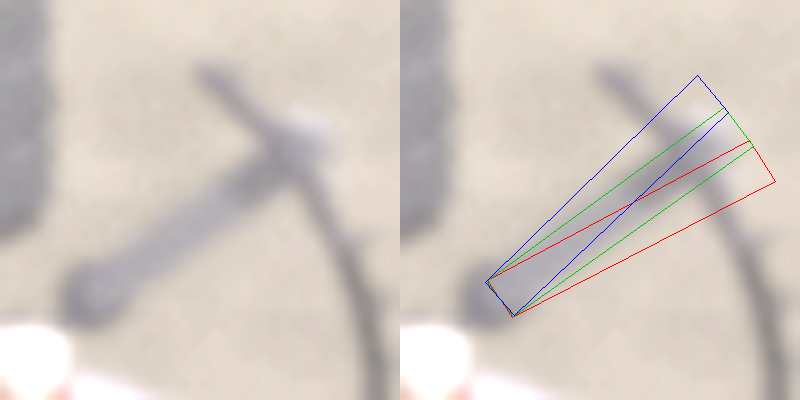

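View pics/p2.png

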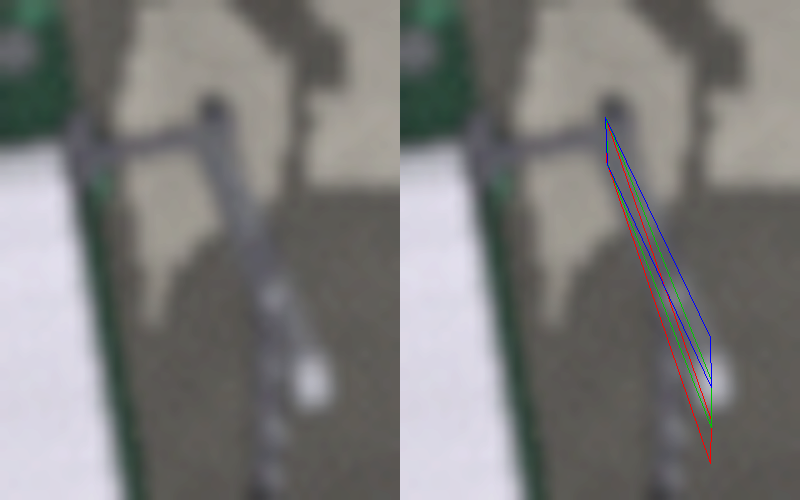

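The pointer reads about 0.81 rad (both views agree within roughly 0.02). The vial is at (0.625,-0.128), the handle at (0.511,0.003,0.122) and the tray's free compartment at about (0.517,0.271). I'll move above the vial first and turn the jaws along the machine's x.

Request:
carry_out([
  [[0,24,20,15,0,0,4.3],[0,48,40,30,0,0,8.6],[0,72,60,45,0,0,12.9],[0,97,80,60,0,0,17.2],[0,121,101,75,0,0,21.5],[0,145,121,87,0,0,25.8],[0,169,141,87,0,0,30],[0,193,161,87,0,0,34.3],[0,218,181,87,0,0,38.6],[0,242,201,87,0,0,42.9],[0,266,222,87,0,0,47],[0,290,242,87,0,0,51.3],[0,314,262,87,0,0,55.6],[0,338,282,87,0,0,60],[0,363,302,87,0,0,64.3],[0,387,322,87,0,0,68.6],[0,411,343,87,0,0,73],[0,435,363,87,0,0,77],[0,460,383,87,0,0,81.5],[0,483.4,402.8,87,0,0,85.4]],
], squeeze=20)

```text
time_s: 1.77
position: [0.6263, -0.1272, 0.3398]
tool_rot: [[0.184, -0.001, 0.983], [-0.983, 0.0, 0.184], [-0.001, -1.0, -0.001]]
ft_force: [0.3, -0.2, 0.3]
grip_width: 0.0856
```

Request:
carry_out([
  [[0,0,0,0,0,0,0],[0,0,0,0,0,0,0],[0,0,0,0,0,0,0]],
])

```text
time_s: 2.02
position: [0.6249, -0.1288, 0.3399]
tool_rot: [[0.179, -0.001, 0.984], [-0.984, 0.0, 0.179], [-0.0, -1.0, -0.001]]
ft_force: [-0.9, -0.9, 0.4]
grip_width: 0.0854
```

```bash
cat > snap.py <<'E'
import sys,cv2,pickle
from rig import env,get_image
# snap tag side:x,y,w,h,s ...
ims=[]
for a in sys.argv[2:]:
    n,r=a.split(":");x,y,w,h,s=map(int,r.split(","))
    d=get_image(n);pickle.dump(d,open(f"{n}_{sys.argv[1]}.pkl","wb"))
    im=cv2.convertScaleAbs(cv2.resize(d["img"][y:y+h,x:x+w,::-1],None,fx=s,fy=s,interpolation=cv2.INTER_CUBIC),alpha=1.4,beta=10)
    cv2.imwrite(f"pics/{n}_{sys.argv[1]}.png",im)
o=env.observe();print(o["time_s"],o["position"],o["q"].round(1),o["ft_force"].round(2),o["grip_width"])
print(o["tool_rot"].round(3))
E
python3 snap.py a side:220,100,130,120,5 top:240,120,130,130,4
```

```text
2.1167 [ 0.62458423 -0.12937246  0.34049459] [-22.3  29.2  48.   -0.  102.8 -32.6] [-0.21  0.2   0.28] 0.08510403037437066
[[ 0.178 -0.     0.984]
 [-0.984 -0.     0.178]
 [ 0.    -1.    -0.   ]]
```

View pics/side_a.png

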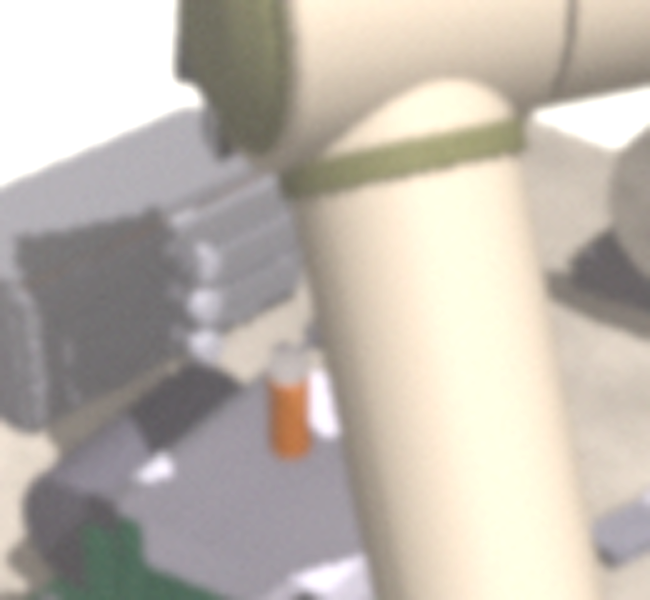

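View pics/top_a.png

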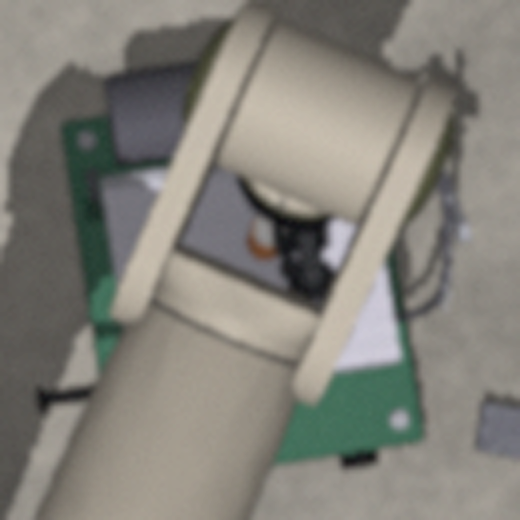

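The vial stays in view at top crop (262,238), just beside the fingers, and nothing is in the way below. I'm descending onto it.

Request:
carry_out([
  [[0,0.5,0.5,-20,0,0,0],[0,0.5,0.5,-40,0,0,0],[0,0.5,0.5,-60,0,0,0],[0,0.5,0.5,-80,0,0,0],[0,0.5,0.5,-100,0,0,0],[0,0.5,0.5,-115,0,0,0],[0,0.5,0.5,-130,0,0,0],[0,0.5,0.5,-143,0,0,0],[0,0.5,0.5,-155,0,0,0],[0,0.5,0.5,-165,0,0,0],[0,0.5,0.5,-172,0,0,0],[0,0.5,0.5,-172,0,0,0],[0,0.5,0.5,-172,0,0,0]],
])

```text
time_s: 3.2
position: [0.6256, -0.1284, 0.1686]
tool_rot: [[0.179, 0.0, 0.984], [-0.984, -0.0, 0.179], [0.0, -1.0, 0.0]]
ft_force: [0.9, 0.6, -0.2]
grip_width: 0.0852
```

```bash
python3 snap.py b side:220,100,130,120,5 top:240,120,130,130,4
```

```text
3.3 [ 0.62595112 -0.12829889  0.16919752] [-22.2  34.4  66.7  -0.   78.8 -32.5] [0.84 0.7  0.81] 0.085359146511118
[[ 0.179  0.001  0.984]
 [-0.984 -0.001  0.179]
 [ 0.001 -1.     0.001]]
```

View pics/side_b.png

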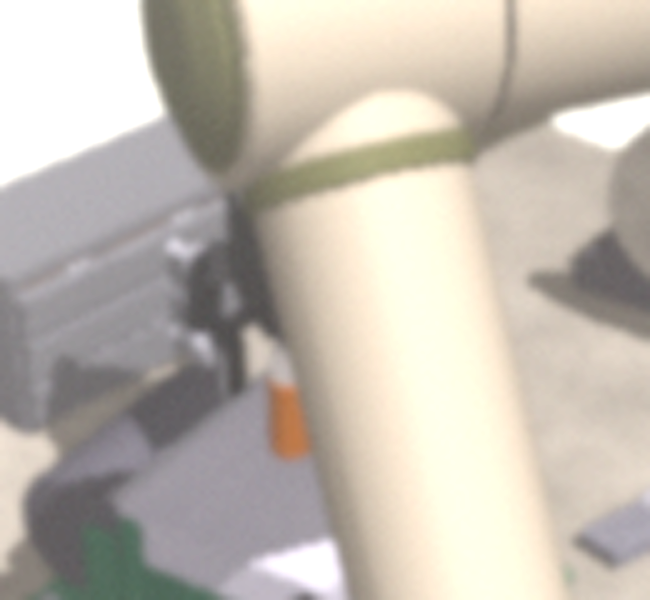

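View pics/top_b.png

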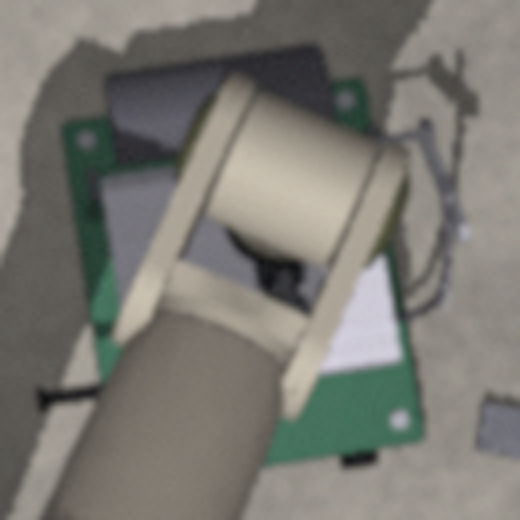

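The rear finger (crop (235,380)) stands behind the vial (290,420), so the vial is between the jaws. I'm closing at 20 N.

Request:
carry_out([
  [[0.3,0,0,0,0,0,0],[0.4,0,0,0,0,0,0],[0.5,0,0,0,0,0,0],[0.55,0,0,0,0,0,0],[0.6,0,0,0,0,0,0],[0.65,0,0,0,0,0,0],[0.7,0,0,0,0,0,0],[0.75,0,0,0,0,0,0],[0.8,0,0,0,0,0,0],[0.8,0,0,0,0,0,0],[0.8,0,0,0,0,0,0],[0.8,0,0,0,0,0,0]],
], squeeze=20)

```text
time_s: 4.3
position: [0.6258, -0.1281, 0.1684]
tool_rot: [[0.18, 0.0, 0.984], [-0.984, -0.0, 0.18], [0.0, -1.0, 0.0]]
ft_force: [0.9, 0.3, 1.9]
grip_width: 0.0271
```

Request:
carry_out([
  [[0.8,0,0,4,0,0,0],[0.8,0,0,10,0,0,0],[0.8,0,0,20,0,0,0],[0.8,0,0,35,0,0,0],[0.8,0,0,50,0,0,0],[0.8,0,0,65,0,0,0],[0.8,0,0,80,0,0,0],[0.8,0,0,95,0,0,0],[0.8,0,0,107,0,0,0],[0.8,0,0,115,0,0,0],[0.8,0,0,120,0,0,0],[0.8,0,0,120,0,0,0],[0.8,0,0,120,0,0,0]],
])

```text
time_s: 5.38
position: [0.6256, -0.1281, 0.288]
tool_rot: [[0.179, -0.001, 0.984], [-0.984, 0.0, 0.179], [-0.0, -1.0, -0.0]]
ft_force: [0.1, -0.6, -0.3]
grip_width: 0.0273
```

```bash
python3 snap.py c side:220,100,130,120,5
```

```text
5.4333 [ 0.62554139 -0.12802429  0.28760142] [-22.2  30.1  54.8   0.   95.1 -32.5] [ 0.17  0.05 -0.48] 0.027766896934102687
[[ 0.18  -0.001  0.984]
 [-0.984  0.001  0.18 ]
 [-0.001 -1.    -0.001]]
```

View pics/side_c.png

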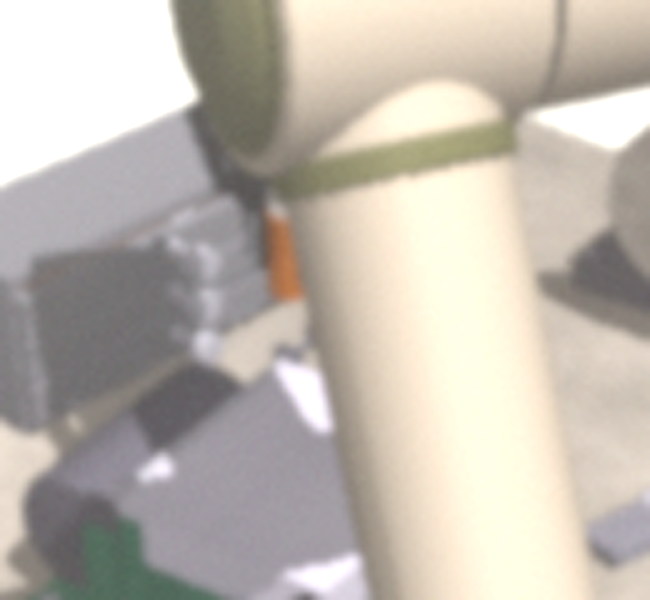

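The vial is held upright and clear of the guard. Next I carry it over the tray.

Request:
carry_out([
  [[0.8,-2,8,0,0,0,0],[0.8,-6,22,0,0,0,0],[0.8,-11,42,0,0,0,0],[0.8,-18,66,0,0,0,0],[0.8,-25,92,0,0,0,0],[0.8,-32,118,0,0,0,0],[0.8,-39,144,0,0,0,0],[0.8,-46,170,0,0,0,0],[0.8,-53,196,0,0,0,0],[0.8,-60,222,0,0,0,0],[0.8,-67,248,0,0,0,0],[0.8,-74,274,0,0,0,0],[0.8,-81,300,0,0,0,0],[0.8,-88,325,0,0,0,0],[0.8,-95,350,0,0,0,0],[0.8,-101,372,0,0,0,0],[0.8,-105,387,0,0,0,0],[0.8,-108,397,0,0,0,0],[0.8,-108.5,399,0,0,0,0],[0.8,-108.5,399,0,0,0,0]],
])

```text
time_s: 7.1
position: [0.5167, 0.2714, 0.2882]
tool_rot: [[0.181, -0.0, 0.984], [-0.984, -0.0, 0.181], [0.0, -1.0, -0.0]]
ft_force: [1.3, 0.7, -0.6]
grip_width: 0.0274
```

Request:
carry_out([
  [[0.8,0,0,-15,0,0,0],[0.8,0,0,-35,0,0,0],[0.8,0,0,-60,0,0,0],[0.8,0,0,-85,0,0,0],[0.8,0,0,-110,0,0,0],[0.8,0,0,-135,0,0,0],[0.8,0,0,-155,0,0,0],[0.8,0,0,-172,0,0,0],[0.8,0,0,-185,0,0,0],[0.8,0,0,-195,0,0,0],[0.8,0,0,-200,0,0,0],[0.8,0,0,-200,0,0,0],[0.8,0,0,-200,0,0,0]],
])

```text
time_s: 8.18
position: [0.5176, 0.2707, 0.0888]
tool_rot: [[0.179, 0.001, 0.984], [-0.984, 0.0, 0.179], [-0.0, -1.0, 0.001]]
ft_force: [0.2, 0.7, -0.2]
grip_width: 0.0275
```

```bash
python3 snap.py d side:120,200,140,150,4 top:110,140,130,130,4
```

```text
8.2833 [0.51767213 0.2709092  0.0892059 ] [16.  34.4 82.  -0.  63.5  5.7] [-0.01  0.71 -0.27] 0.027562243148791257
[[ 0.179  0.002  0.984]
 [-0.984  0.     0.179]
 [-0.    -1.     0.002]]
```

View pics/side_d.png

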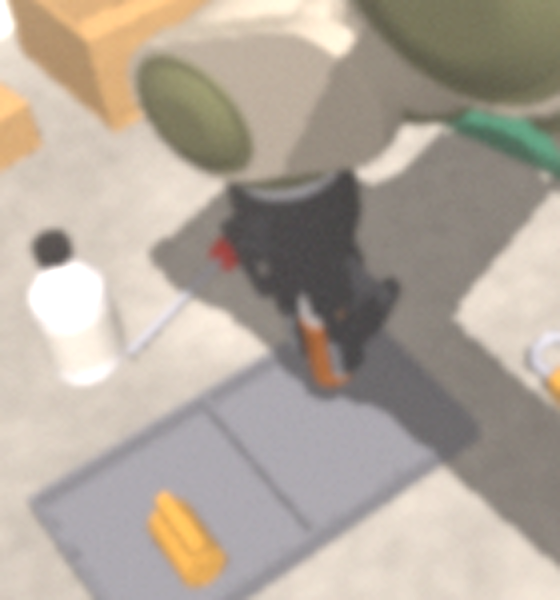

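View pics/top_d.png

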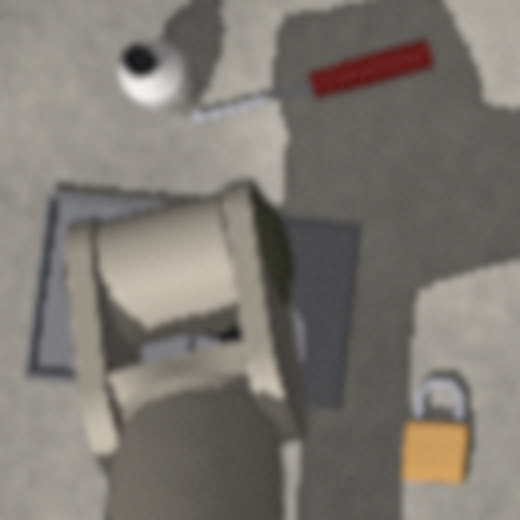

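The vial is still held upright over the free compartment, so I'm lowering it the last part slowly.

Request:
carry_out([
  [[0.8,0,0,-12,0,0,0],[0.8,0,0,-24,0,0,0],[0.8,0,0,-34,0,0,0],[0.8,0,0,-41,0,0,0],[0.8,0,0,-44,0,0,0],[0.8,0,0,-45,0,0,0],[0.8,0,0,-46,0,0,0],[0.8,0,0,-46,0,0,0],[0.8,0,0,-46,0,0,0]],
])

```text
time_s: 9.03
position: [0.5174, 0.271, 0.0427]
tool_rot: [[0.18, 0.001, 0.984], [-0.984, 0.0, 0.18], [-0.0, -1.0, 0.001]]
ft_force: [-0.1, 0.6, 0.1]
grip_width: 0.0275
```

Request:
carry_out([
  [[0.8,0,0,-0.5,0,0,0],[0.8,0,0,-1,0,0,0],[0.8,0,0,-1.5,0,0,0],[0.8,0,0,-1.5,0,0,0],[0.8,0,0,-1.5,0,0,0]],
])

```text
time_s: 9.45
position: [0.5172, 0.2709, 0.0408]
tool_rot: [[0.18, -0.0, 0.984], [-0.984, 0.0, 0.18], [-0.0, -1.0, -0.0]]
ft_force: [-0.1, -0.5, -0.3]
grip_width: 0.0275
```

Request:
carry_out([
  [[0.8,0,0,-0.5,0,0,0],[0.8,0,0,-1,0,0,0],[0.8,0,0,-1,0,0,0],[0.8,0,0,-1,0,0,0]],
])

```text
time_s: 9.78
position: [0.5173, 0.2709, 0.0404]
tool_rot: [[0.18, 0.001, 0.984], [-0.984, 0.0, 0.18], [0.0, -1.0, 0.001]]
ft_force: [-1.7, -0.7, 4.8]
grip_width: 0.0276
```

```bash
python3 snap.py e side:140,220,100,100,6
```

```text
9.8333 [0.51726154 0.27093306 0.04039883] [16.  38.2 84.5 -0.  57.3  5.7] [-1.48 -0.56  5.1 ] 0.02761607666813775
[[ 0.18   0.     0.984]
 [-0.984  0.     0.18 ]
 [ 0.    -1.     0.   ]]
```

View pics/side_e.png

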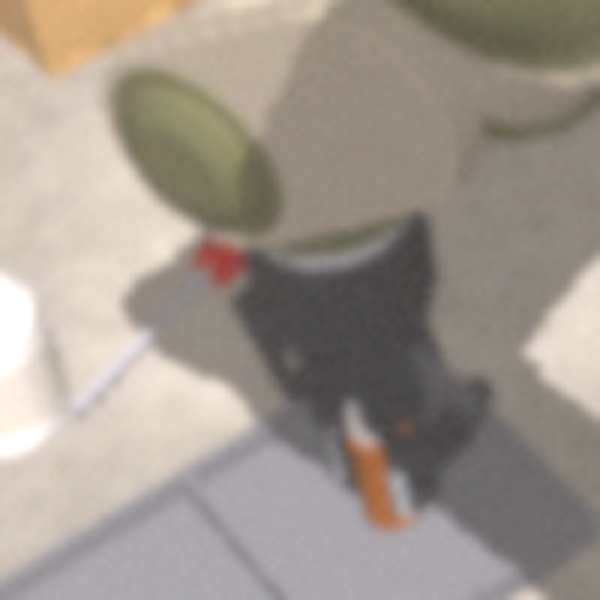

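It's touching the floor at 5 N, so I'm opening the jaws partly and slowly, then rising.

Request:
carry_out([
  [[0.64,0,0,0.3,0,0,0],[0.6,0,0,0.3,0,0,0],[0.56,0,0,0.3,0,0,0],[0.5,0,0,0.3,0,0,0],[0.4,0,0,0.3,0,0,0],[0.3,0,0,0.3,0,0,0],[0.25,0,0,0.3,0,0,0],[0.25,0,0,0.3,0,0,0]],
])

```text
time_s: 10.5
position: [0.5172, 0.2709, 0.0401]
tool_rot: [[0.18, -0.0, 0.984], [-0.984, 0.0, 0.18], [-0.0, -1.0, -0.0]]
ft_force: [0.2, 0.2, -0.8]
grip_width: 0.0639
```

```bash
python3 snap.py f side:140,220,100,100,6
```

```text
10.55 [0.51722157 0.27092016 0.04009672] [16.  38.2 84.5  0.  57.3  5.7] [-0.5   0.59 -0.49] 0.06434953966040358
[[ 0.18  -0.     0.984]
 [-0.984  0.     0.18 ]
 [-0.    -1.    -0.   ]]
```

View pics/side_f.png

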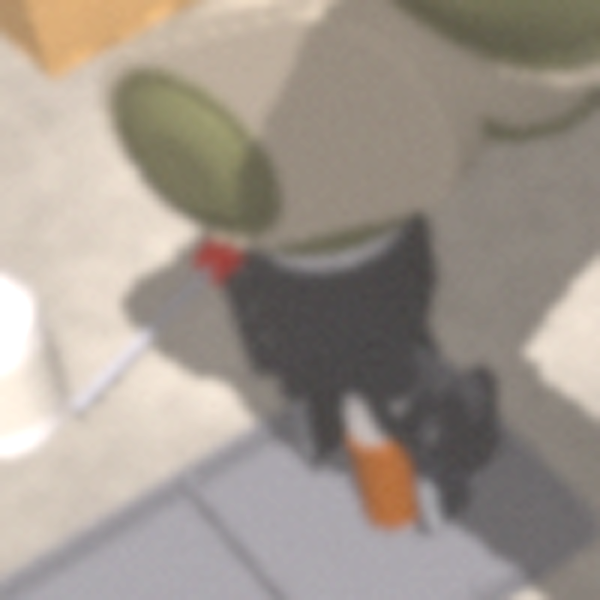

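The vial stands free and upright. I'm retreating upward, then across to above the handle.

Request:
carry_out([
  [[0.25,0,0,5,0,0,0],[0.25,0,0,15,0,0,0],[0.2,0,0,30,0,0,0],[0.2,0,0,50,0,0,0],[0.2,0,0,75,0,0,0],[0,0,0,100,0,0,0],[0,0,0,125,0,0,0],[0,0,0,150,0,0,0],[0,0,0,175,0,0,0],[0,0,0,195,0,0,0],[0,0,0,200,0,0,0]],
])

```text
time_s: 11.47
position: [0.5179, 0.2712, 0.2447]
tool_rot: [[0.18, 0.007, 0.984], [-0.984, 0.002, 0.18], [-0.001, -1.0, 0.007]]
ft_force: [-0.1, -0.3, 0.4]
grip_width: 0.0856
```

Request:
carry_out([
  [[0,0,-15,0,0,0,0],[0,-1,-35,0,0,0,0],[0,-2,-60,0,0,0,0],[0,-3,-85,0,0,0,0],[0,-4,-110,0,0,0,0],[0,-5,-135,0,0,0,0],[0,-5,-160,0,0,0,0],[0,-6,-185,0,0,0,0],[0,-6,-210,0,0,0,0],[0,-7,-232,0,0,0,0],[0,-7,-248,0,0,0,0],[0,-7.4,-258,0,0,0,0],[0,-7.4,-262.5,0,0,0,0],[0,-7.4,-262.5,0,0,0,0],[0,-7.4,-262.5,0,0,0,0]],
])

```text
time_s: 12.72
position: [0.5097, 0.009, 0.2401]
tool_rot: [[0.18, -0.0, 0.984], [-0.984, 0.0, 0.18], [-0.0, -1.0, -0.0]]
ft_force: [-1.1, 0.3, 0.3]
grip_width: 0.0851
```

```bash
python3 snap.py g side:140,120,180,150,4 top:110,120,200,150,4
```

```text
12.8167 [0.5097563  0.00923561 0.24009368] [-12.3  18.4  81.9   0.   79.7 -22.7] [ 0.75  0.46 -1.17] 0.08527061608675399
[[ 0.181 -0.     0.984]
 [-0.984  0.     0.181]
 [-0.    -1.    -0.   ]]
```

View pics/side_g.png

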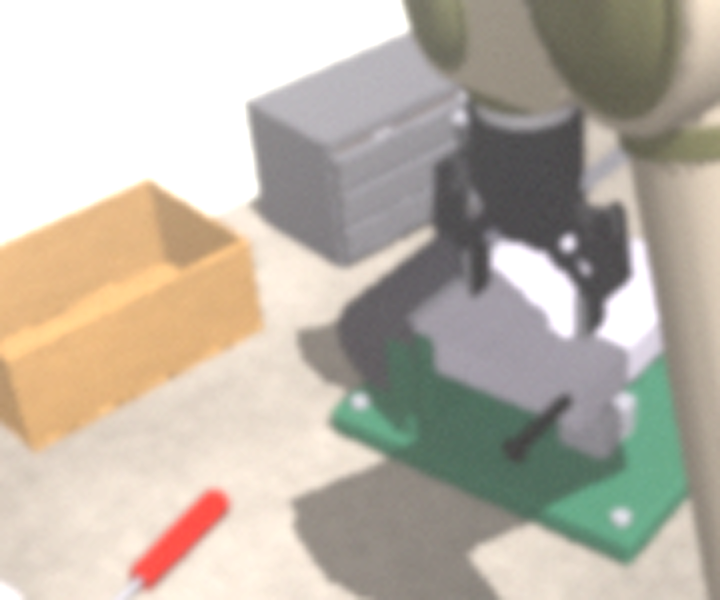

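View pics/top_g.png

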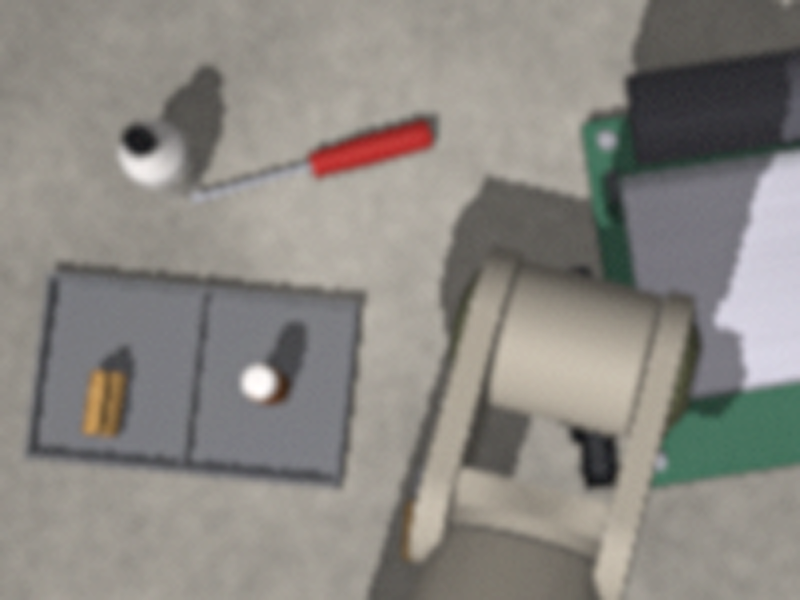

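The vial is upright and roughly centred in the free compartment (top crop (262,382)). The handle collar at side crop (515,450) matches the model. I'm descending over the rod.

Request:
carry_out([
  [[0,0,0,-15,0,0,0],[0,0,0,-35,0,0,0],[0,0,0,-55,0,0,0],[0,0,0,-75,0,0,0],[0,0,0,-92,0,0,0],[0,0,0,-105,0,0,0],[0,0,0,-112,0,0,0],[0,0,0,-115,0,0,0],[0,0,0,-115,0,0,0],[0,0,0,-115,0,0,0]],
])

```text
time_s: 13.65
position: [0.5102, 0.0086, 0.1258]
tool_rot: [[0.18, 0.001, 0.984], [-0.984, -0.0, 0.18], [0.0, -1.0, 0.001]]
ft_force: [0.9, -0.3, -0.2]
grip_width: 0.0851
```

```bash
python3 snap.py h side:220,150,130,120,5 top:220,120,130,130,4
```

```text
13.75 [0.51020122 0.00846712 0.12593046] [-12.4  25.6  91.8   0.   62.5 -22.7] [-0.28  0.34  0.87] 0.08534586627704015
[[ 0.18   0.002  0.984]
 [-0.984 -0.     0.18 ]
 [ 0.001 -1.     0.002]]
```

View pics/side_h.png

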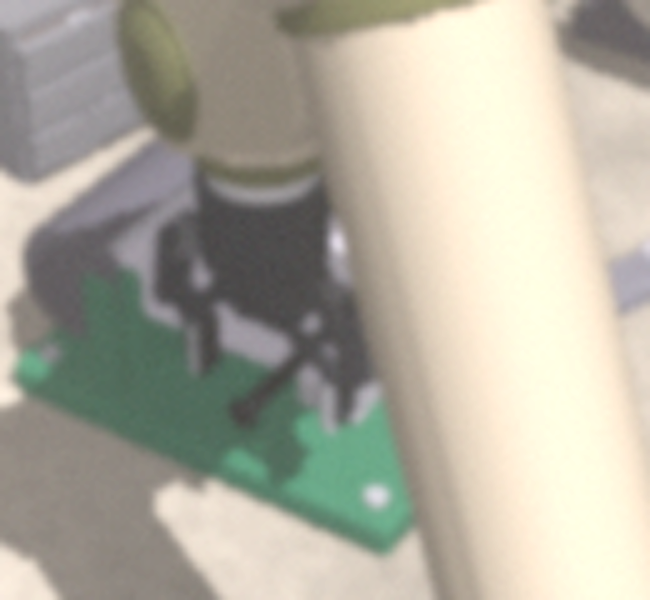

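View pics/top_h.png

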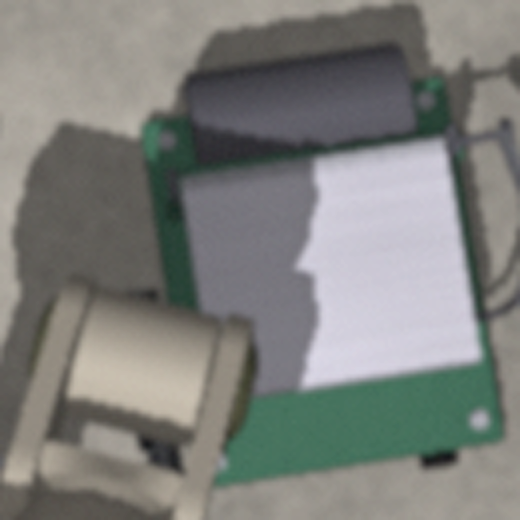

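The rod (crop (245,410) to (310,350)) runs midway between the two open fingers, so I'm closing gradually at 40 N.

Request:
carry_out([
  [[0.3,0,0,0,0,0,0],[0.5,0,0,0,0,0,0],[0.6,0,0,0,0,0,0],[0.7,0,0,0,0,0,0],[0.75,0,0,0,0,0,0],[0.8,0,0,0,0,0,0],[0.85,0,0,0,0,0,0],[0.9,0,0,0,0,0,0],[0.95,0,0,0,0,0,0],[1,0,0,0,0,0,0],[1,0,0,0,0,0,0],[1,0,0,0,0,0,0],[1,0,0,0,0,0,0]],
], squeeze=40)

```text
time_s: 14.83
position: [0.5112, 0.0086, 0.1255]
tool_rot: [[0.179, 0.004, 0.984], [-0.984, 0.0, 0.179], [0.0, -1.0, 0.004]]
ft_force: [6.0, 2.8, -2.7]
grip_width: 0.01
```

Run:
```python
from rig import env
o=env.observe();print(o["position"],o["ft_force"],o["wrist_torque"],o["grip_width"])
import numpy as np
p=np.load("mach.npy");c,s=np.cos(p[2]),np.sin(p[2])
z0=153*np.sin(0)-8;x0=-153
for a in list(np.arange(.05,.82,.05))+[.81]:
    x=-153*np.cos(a)-8*np.sin(a)-x0;z=153*np.sin(a)-8*np.cos(a)-z0
    print(round(a,3),round(c*x,1),round(s*x,1),round(z,1))
```

```text
[0.51124296 0.00855806 0.12550802] [ 5.95778111  2.77113887 -2.69460165] [ 0.40653217 -0.94447727  0.04512157] 0.01004466490685646
0.05 -0.2 -0.0 7.7
0.1 -0.0 -0.0 15.3
0.15 0.5 0.1 23.0
0.2 1.4 0.3 30.6
0.25 2.7 0.5 38.1
0.3 4.4 0.8 45.6
0.35 6.4 1.2 52.9
0.4 8.8 1.6 60.2
0.45 11.6 2.1 67.3
0.5 14.7 2.7 74.3
0.55 18.1 3.3 81.2
0.6 21.8 4.0 87.8
0.65 25.9 4.7 94.2
0.7 30.3 5.5 100.4
0.75 35.0 6.4 106.4
0.8 40.0 7.3 112.2
0.81 41.0 7.5 113.3
```

The grip is on the rod with only a 6 N side force. I'm swinging it along the hinge arc, with the first part as a check.

Request:
carry_out([
  [[1,1,0,3,0,0,0],[1,1,0,7.7,0,0,0],[1,1,0,15.3,0,0,0],[1,1.5,0,23,0,0,0],[1,2.4,0.3,30.6,0,0,0],[1,3.7,0.5,38.1,0,0,0],[1,5.4,0.8,45.6,0,0,0],[1,5.4,0.8,45.6,0,0,0],[1,5.4,0.8,45.6,0,0,0]],
])

```text
time_s: 15.58
position: [0.5152, 0.0093, 0.1707]
tool_rot: [[0.18, 0.0, 0.984], [-0.984, 0.0, 0.18], [-0.0, -1.0, 0.0]]
ft_force: [4.4, 1.4, -5.0]
grip_width: 0.0106
```

```bash
python3 snap.py i side:220,120,130,120,5 top:220,120,145,130,4
```

```text
15.6833 [0.51506877 0.00927924 0.17031503] [-12.2  22.9  87.6   0.   69.6 -22.5] [ 4.63  1.36 -4.78] 0.01051532873647048
[[ 0.18  -0.     0.984]
 [-0.984  0.     0.18 ]
 [-0.    -1.    -0.   ]]
```

View pics/side_i.png

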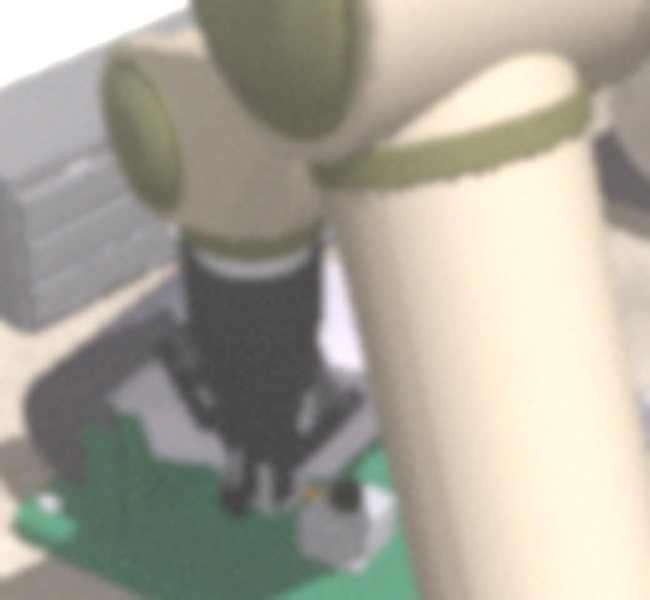

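View pics/top_i.png

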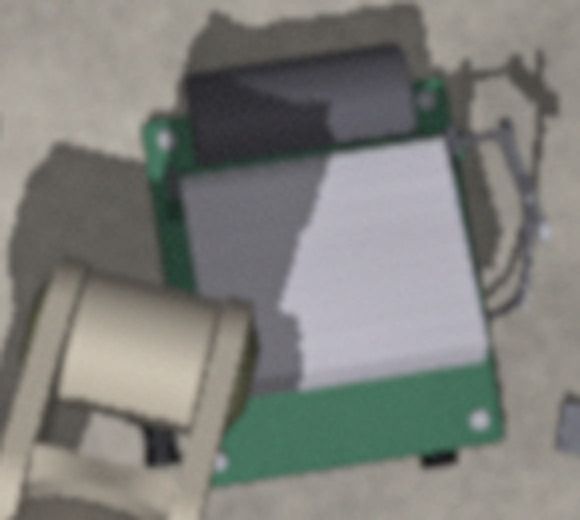

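The guard rises with the rod and the forces stay around 5 N, so I'm continuing to 0.81 rad.

Request:
carry_out([
  [[1,1,0.2,3.5,0,0,0],[1,3.2,0.6,11,0,0,0],[1,5.8,1,18,0,0,0],[1,8.7,1.6,25.2,0,0,0],[1,12,2.2,32,0,0,0],[1,15.5,2.8,38.9,0,0,0],[1,19.4,3.5,45.4,0,0,0],[1,23.6,4.3,51.8,0,0,0],[1,28.2,5.1,57.8,0,0,0],[1,33,6,63.8,0,0,0],[1,36.6,6.7,67.7,0,0,0],[1,36.6,6.7,67.7,0,0,0],[1,36.6,6.7,67.7,0,0,0],[1,36.6,6.7,67.7,0,0,0]],
])

```text
time_s: 16.85
position: [0.5499, 0.0159, 0.2403]
tool_rot: [[0.18, -0.004, 0.984], [-0.984, -0.001, 0.18], [0.0, -1.0, -0.004]]
ft_force: [-15.1, -0.2, 9.7]
grip_width: 0.0103
```

```bash
python3 snap.py j side:220,120,130,120,5 top:220,120,145,130,4
```

```text
16.95 [0.54993236 0.01585069 0.24029506] [-10.6  22.5  75.5  -0.1  82.2 -21. ] [-15.17  -0.86   9.58] 0.010093396973459769
[[ 0.18  -0.004  0.984]
 [-0.984 -0.001  0.18 ]
 [ 0.    -1.    -0.004]]
```

View pics/side_j.png

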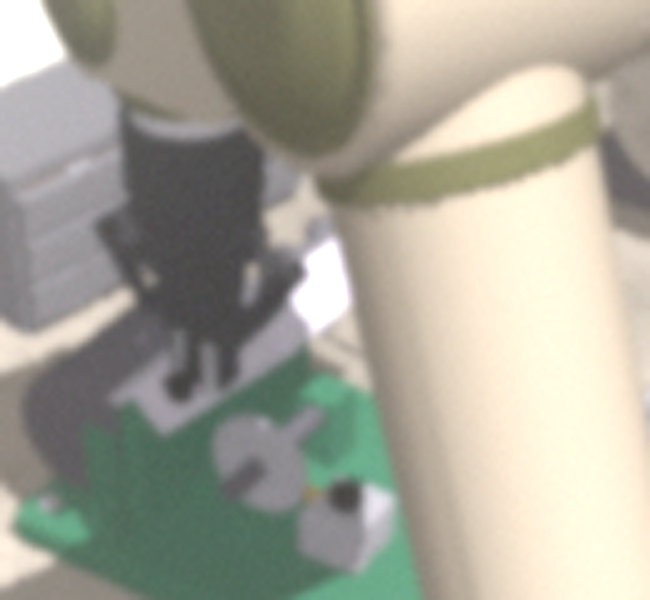

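View pics/top_j.png

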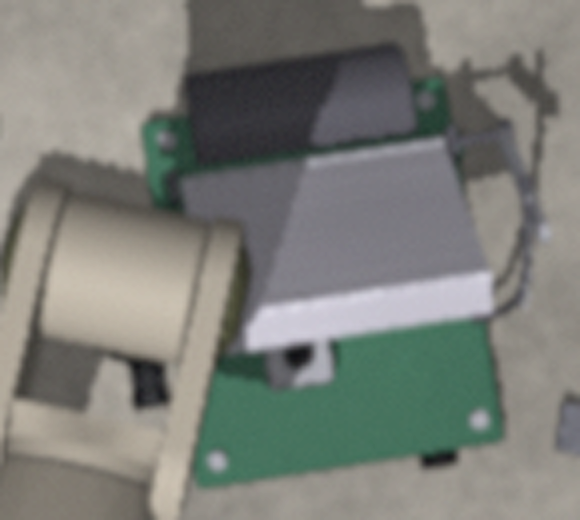

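The guard is near the pointer angle. I'll measure its angle from the skirt corners in the top view and from arm kinematics.

```bash
cat > ang.py <<'E'
from h import *
import sys
p=np.load("mach.npy")
def G(a,x,y,z): return M(p,[.075+x*np.cos(a)+z*np.sin(a),y,.13-x*np.sin(a)+z*np.cos(a)])
def ov(n,tag,x,y,w,h,s,o,angs):
    d=pickle.load(open(f"{n}_{tag}.pkl","rb"))
    im=d["img"][y:y+h,x:x+w,::-1]
    im=cv2.convertScaleAbs(cv2.resize(im,None,fx=s,fy=s,interpolation=cv2.INTER_CUBIC),alpha=1.7,beta=10);raw=im.copy()
    for a,c in angs:
        for pts in ([(-.165,-.1,.002),(-.165,.1,.002)],[(-.165,-.1,-.034),(-.165,.1,-.034)],[(0,-.1,.002),(-.165,-.1,.002),(-.165,-.1,-.034)]):
            Q=np.vstack([proj(n,G(a,*t)) for t in pts])
            cv2.polylines(im,[np.int32((Q-[x,y]+.5)*s)],False,c,1)
    cv2.imwrite(f"pics/{o}.png",np.hstack([raw,im]))
tag=sys.argv[1]
ov("top",tag,290,145,66,60,6,f"g_{tag}",[(.7,(0,0,255)),(.8,(0,200,0)),(.9,(255,0,0))])
E
python3 ang.py j
python3 - <<'E'
from ang import *
E
python3 - j <<'E'
import sys; sys.argv=["x","j"]
from ang import *
from rig import env
np.set_printoptions(precision=2,suppress=True)
for a in (.75,.8,.85): print(a,proj("top",G(a,-.165,-.1,.002)),proj("top",G(a,-.165,-.1,-.034)))
print("shut",proj("top",G(0,-.165,-.1,.002)))
t=env.observe()["position"];c,s=np.cos(p[2]),np.sin(p[2]);d=t-[p[0],p[1],0]
x=c*d[0]+s*d[1]-.075;z=t[2]-.003-.13;print(np.hypot(x,z),np.hypot(.153,.008),np.arctan2(z,-x)+np.arctan2(8,153))
E
```

```text
0.75 [[341.87 189.69]] [[342.02 199.5 ]]
0.8 [[341.81 187.33]] [[342.1  197.62]]
0.85 [[341.72 184.86]] [[342.14 195.6 ]]
shut [[339.3  209.74]]
0.15525542964985858 0.15320900756809308 0.8152323918678018Traceback (most recent call last):
  File "<stdin>", line 1, in <module>
  File "ang.py", line 14, in <module>
    tag=sys.argv[1]
        ~~~~~~~~^^^
IndexError: list index out of range
```

View pics/g_j.png

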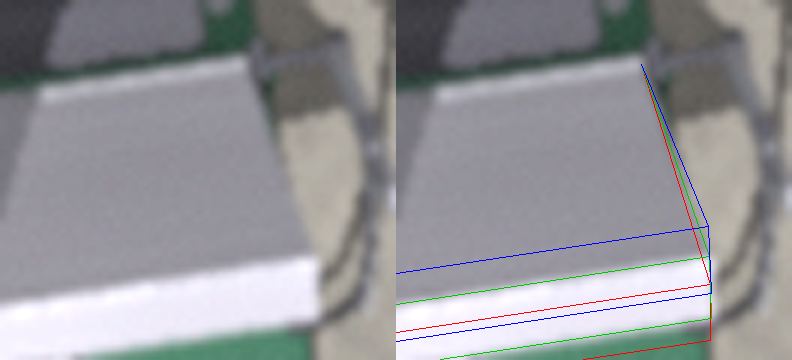

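```bash
cat > ptr.py <<'E'
from h import *
p=np.load("mach.npy");np.set_printoptions(precision=2,suppress=True)
def T(a,r,y=-.145): return M(p,[.075-r*np.cos(a),y,.13+r*np.sin(a)])
for n in("side","top"):
    for a in (.75,.8,.85): print(n,a,*[proj(n,T(a,r))[0] for r in (0,.04,.128,.133,.138)])
def crop(n,x,y,w,h,s,o):
    im=C[n]["img"][y:y+h,x:x+w,::-1]
    im=cv2.resize(im,None,fx=s,fy=s,interpolation=cv2.INTER_NEAREST);im=cv2.convertScaleAbs(im,alpha=1.5,beta=-20)
    for a,c in((.75,(0,0,255)),(.8,(0,200,0)),(.85,(255,0,0))):
        for r in np.arange(0,.139,.0138):
            u=(proj(n,T(a,r))[0]-[x,y]+.5)*s;cv2.circle(im,tuple(np.int32(u)),2,c,-1)
    return im
a=crop("side",278,140,34,34,16,"");b=crop("top",338,145,24,44,12,"")
cv2.imwrite("pics/ptrA.png",a);cv2.imwrite("pics/ptrB.png",b)
# centreline in side: perpendicular darkness centroid
g=cv2.cvtColor(C["side"]["img"],cv2.COLOR_RGB2GRAY).astype(float)
u0=proj("side",T(.8,0))[0];u1=proj("side",T(.8,.138))[0];d=(u1-u0)/np.linalg.norm(u1-u0);nn=np.array([-d[1],d[0]])
L=np.linalg.norm(u1-u0);t=np.arange(-7,7.01,.25);pts=[]
for k in np.arange(5,15,.5):
    q=u0+d*k+t[:,None]*nn
    v=cv2.remap(g.astype(np.float32),q[:,0].astype(np.float32)[None],q[:,1].astype(np.float32)[None],cv2.INTER_LINEAR)[0]
    bg=np.interp(t,[t[0],t[-1]],[v[:6].mean(),v[-6:].mean()]);w=np.clip(bg-v-6,0,None);w[abs(t)>5]=0
    pts.append((k,(w*t).sum()/w.sum()))
pts=np.array(pts);f=np.polyfit(pts[:,0],pts[:,1],1);print("L",L,"offset fit",f,pts[:,1])
for a in(.75,.8,.85):
    e=proj("side",T(a,.138))[0]-u0;print(a,"slope",(e@nn)/(e@d))
E
python3 ptr.py
```

```text
side 0.75 [284.5  166.39] [291.39 162.13] [307.65 152.07] [308.62 151.46] [309.6  150.86]
side 0.8 [284.5  166.39] [291.05 161.67] [306.54 150.5 ] [307.46 149.83] [308.39 149.16]
side 0.85 [284.5  166.39] [290.7  161.21] [305.36 148.98] [306.24 148.25] [307.12 147.51]
top 0.75 [345.17 153.62] [348.07 161.4 ] [354.85 179.67] [355.26 180.76] [355.66 181.85]
top 0.8 [345.17 153.62] [348.06 160.85] [354.85 177.86] [355.26 178.88] [355.67 179.9 ]
top 0.85 [345.17 153.62] [348.05 160.28] [354.83 175.98] [355.23 176.92] [355.64 177.87]
L 29.460141734543114 offset fit [ 0.   -0.55] [-0.49 -0.48 -0.44 -0.41 -0.45 -0.54 -0.6  -0.65 -0.68 -0.67 -0.64 -0.61
 -0.59 -0.55 -0.55 -0.53 -0.47 -0.42 -0.41 -0.44]
0.75 slope 0.07064867593643803
0.8 slope -7.792198439013312e-19
0.85 slope -0.07085295621946676
```

View pics/ptrA.png

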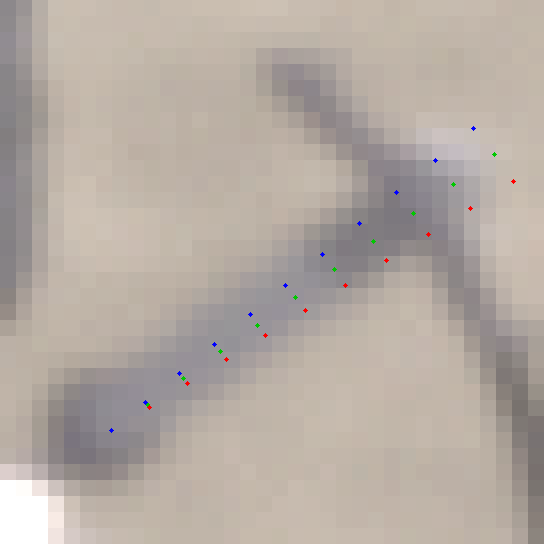

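View pics/ptrB.png

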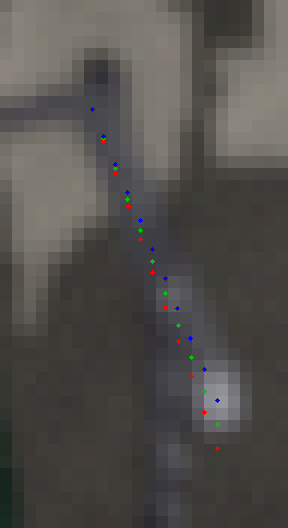

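The guard reads about 0.80 by image and 0.815 by kinematics. I'll pin the pointer more precisely with a half-maximum edge fit along the bar in several side images.

Run:
```python
from h import *
p=np.load("mach.npy");np.set_printoptions(precision=2,suppress=True,linewidth=150)
def T(a,r,y=-.145): return M(p,[.075-r*np.cos(a),y,.13+r*np.sin(a)])
g=C["side"]["img"].astype(np.float32)
bgc=np.median(C["side"]["img"][143:150,282:290].reshape(-1,3),0);print(bgc)
D=np.linalg.norm(g-bgc,axis=2).astype(np.float32)
u0=proj("side",T(.8,0))[0];u1=proj("side",T(.8,.138))[0];d=(u1-u0)/np.linalg.norm(u1-u0);nn=np.array([-d[1],d[0]])
t=np.arange(-6,6.01,.1);R=[]
for k in np.arange(2,26,1):
    q=(u0+d*k+t[:,None]*nn).astype(np.float32)
    v=cv2.remap(D,q[:,0][None],q[:,1][None],cv2.INTER_CUBIC)[0]
    i=np.argmax(np.where(abs(t+.5)<2,v,0));b=(np.median(v[:15])+np.median(v[-15:]))/2;h=(v[i]+b)/2
    lo=i
    while lo>0 and v[lo]>h: lo-=1
    hi=i
    while hi<len(t)-1 and v[hi]>h: hi+=1
    R.append((k,t[lo],t[hi],(t[lo]+t[hi])/2,v[i]))
R=np.array(R);print(R)
m=(R[:,0]>=5)&(R[:,0]<=17)
for j in(1,2,3):
    f=np.polyfit(R[m,0],R[m,j],1);print("slope",f,"a=",.8-f[0]/1.414)
# perspective widths expected
for a in(.8,):
    for r in(.03,.09):
        n_=np.array([np.sin(a),0,np.cos(a)])*.008;b=np.array([.075-r*np.cos(a),-.145,.13+r*np.sin(a)])
        e=proj("side",M(p,[b+n_,b-n_]));print(r,(e-u0)@nn)
```

```text
[142.  134.5 126. ]
[[ 2.   -3.6   2.8  -0.4  43.63]
 [ 3.   -3.2   2.1  -0.55 41.87]
 [ 4.   -3.1   1.9  -0.6  39.2 ]
 [ 5.   -2.8   1.7  -0.55 41.11]
 [ 6.   -2.9   1.9  -0.5  39.33]
 [ 7.   -2.9   2.   -0.45 40.09]
 [ 8.   -3.3   2.   -0.65 38.99]
 [ 9.   -3.3   1.9  -0.7  40.  ]
 [10.   -3.1   1.9  -0.6  38.13]
 [11.   -3.3   1.9  -0.7  37.21]
 [12.   -3.    1.9  -0.55 38.31]
 [13.   -2.9   1.7  -0.6  38.46]
 [14.   -2.9   2.   -0.45 38.13]
 [15.   -3.    2.   -0.5  38.65]
 [16.   -2.8   1.8  -0.5  45.74]
 [17.   -3.    1.8  -0.6  54.09]
 [18.   -2.8   1.8  -0.5  62.64]
 [19.   -2.7   1.9  -0.4  65.73]
 [20.   -2.8   1.9  -0.45 65.63]
 [21.   -2.8   1.9  -0.45 65.54]
 [22.   -2.2   1.6  -0.3  69.29]
 [23.   -2.6   1.5  -0.55 66.42]
 [24.   -3.6   4.    0.2  57.01]
 [25.   -3.3   2.4  -0.45 47.99]]
slope [ 0.01 -3.08] a= 0.7961142111071391
slope [-0.   1.9] a= 0.8011657366678584
slope [ 0.   -0.59] a= 0.7986399738874987
0.03 [-2.27  2.27]
0.09 [-2.35  2.35]
```

The bar's edges run parallel to the 0.80 model line over its whole length, so the pointer is at 0.80 ± 0.01 rad. I'll measure the guard's front edges the same way, using the shut image as a check of bias.

```bash
cat > gm.py <<'E'
from h import *
import sys
from scipy.optimize import brentq
p=np.load("mach.npy");np.set_printoptions(precision=3,suppress=True)
def G(a,x,y,z): return M(p,[.075+x*np.cos(a)+z*np.sin(a),y,.13-x*np.sin(a)+z*np.cos(a)])
def edge(img,u,span,sign):
    g=cv2.GaussianBlur(img.astype(np.float32).mean(2),(0,0),.7)
    t=np.arange(-span,span+.01,.1);v=cv2.remap(g,np.full((1,len(t)),u[0],np.float32),(u[1]+t).astype(np.float32)[None],cv2.INTER_CUBIC)[0]
    dv=np.gradient(v)*sign;i=np.argmax(dv);return t[i]+u[1]
def run(tag,a0,ys):
    img=pickle.load(open(tag,"rb"))["img"]
    for z,sg in((.002,1),(-.034,-1)):
        out=[]
        for y in ys:
            u=proj("top",G(a0,-.165,y,z))[0];r=edge(img,u,4,sg)
            f=lambda a:proj("top",G(a,-.165,y,z))[0][1]-r
            out.append((y,r-u[1],brentq(f,a0-.4,a0+.4)))
        print(z,np.array(out))
if __name__=="__main__":
    run(sys.argv[1],.8,[-.09,-.07,-.05,-.03,-.01])
    img=C["top"]["img"]
    print("shut front edge residual px (obs-pred):",[round(float(edge(img,u:=proj("top",G(0,-.165,y,.002))[0],4,-1)-u[1]),2) for y in(-.03,0,.03,.06,.09)])
    print("hinge edge residual:",[round(float(edge(img,u:=proj("top",G(0,0.,y,.002))[0],4,1)-u[1]),2) for y in(-.06,-.03,0,.03,.06)])
E
python3 gm.py top_j.pkl
```

```text
0.002 [[-0.09   0.     0.8  ]
 [-0.07  -0.1    0.802]
 [-0.05   0.     0.8  ]
 [-0.03   0.1    0.798]
 [-0.01   0.     0.8  ]]
-0.034 [[-0.09  -0.1    0.803]
 [-0.07   0.7    0.782]
 [-0.05   0.7    0.782]
 [-0.03   0.8    0.779]
 [-0.01   0.5    0.787]]
shut front edge residual px (obs-pred): [0.7, 0.3, 0.8, 0.3, 0.8]
hinge edge residual: [-1.6, -1.9, -1.6, -0.9, -1.4]
```

The guard measures 0.80 ± 0.015 rad, matching the pointer. I'm holding for a second, then checking for drift and looking over the whole scene.

Request:
carry_out([
  [[1,0,0,0,0,0,0],[1,0,0,0,0,0,0],[1,0,0,0,0,0,0],[1,0,0,0,0,0,0],[1,0,0,0,0,0,0],[1,0,0,0,0,0,0],[1,0,0,0,0,0,0],[1,0,0,0,0,0,0],[1,0,0,0,0,0,0],[1,0,0,0,0,0,0],[1,0,0,0,0,0,0],[1,0,0,0,0,0,0]],
])

```text
time_s: 17.95
position: [0.5499, 0.0159, 0.2403]
tool_rot: [[0.18, -0.004, 0.984], [-0.984, -0.001, 0.18], [0.0, -1.0, -0.004]]
ft_force: [-14.8, -1.3, 9.5]
grip_width: 0.0103
```

```bash
python3 snap.py k side:0,0,560,420,1 top:60,110,400,200,2; python3 gm.py top_k.pkl|head -10
```

```text
18.05 [0.54989065 0.01586994 0.24025046] [-10.6  22.5  75.5  -0.1  82.2 -21. ] [-14.7   -0.8    9.13] 0.01057189581368211
[[ 0.18  -0.004  0.984]
 [-0.984 -0.001  0.18 ]
 [ 0.    -1.    -0.004]]
0.002 [[-0.09   0.     0.8  ]
 [-0.07   0.1    0.798]
 [-0.05   0.     0.8  ]
 [-0.03   0.1    0.798]
 [-0.01   0.     0.8  ]]
-0.034 [[-0.09  -0.1    0.803]
 [-0.07   0.7    0.782]
 [-0.05   0.7    0.782]
 [-0.03   0.8    0.779]
 [-0.01   0.5    0.787]]
```

View pics/top_k.png

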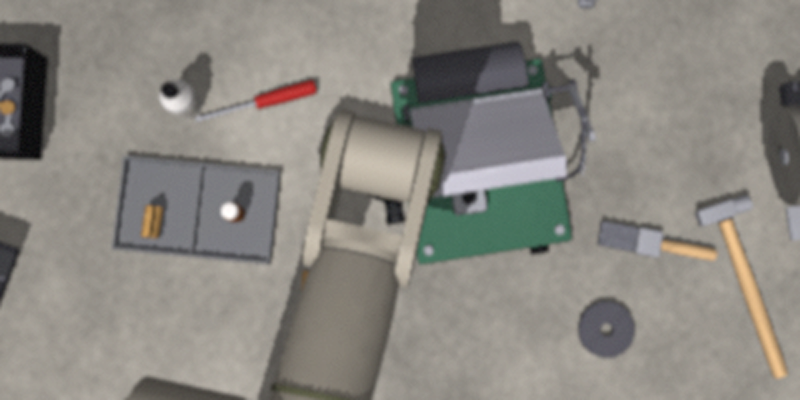

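View pics/side_k.png

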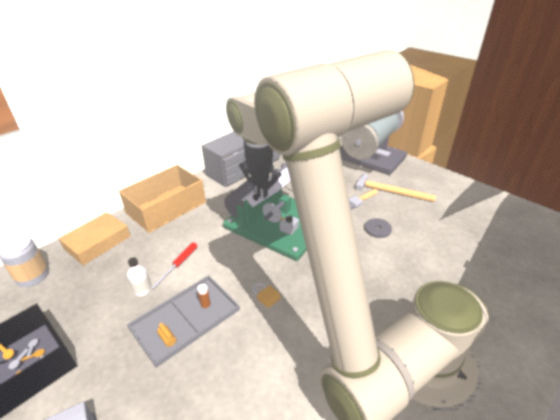

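The guard shows no drift. The vial is upright in the free compartment (top (232,211), side (203,296)), and everything else is where it was. I'm handing the job in.

```bash
python3 -c "
from rig import env
print(env.close_job())"
```

```text
the job is handed in; nothing more can be done
None
```

I moved the vial into the tray and swung the guard up parallel to the pointer. I handed the job in at about 18 s, with the gripper still holding the guard by its handle.

- **Vial:** I gripped it at 20 N and set it down in the empty compartment of the grey tray, touching the floor with about 5 N. The last pictures show it upright and roughly centred.
- **Guard and pointer:** I gripped the handle at 40 N and left the guard at about 0.80 rad. Edge fits in the pictures put the pointer at 0.80 ± 0.01.
- **Steadiness:** over a one-second hold the guard's measured angle changed by no more than 0.004 rad. The force at the wrist stayed steady at about 17 N.
- **Other things on the bench:** all those I could see were in place. The arm hid the padlock in the last top view, but the side view shows it.

**Checks that disagreed slightly:**
- **Guard angle:** the plate's front edge gave 0.80, the bottom of its skirt 0.78–0.80, and the arm's own position 0.815.
- **Pointer tip:** its bright tip alone suggested 0.82–0.83. I relied on the full length of the bar instead, which was clearer.

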